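# Clear the coin plate and put up the counter sign

## Robot

A 6-joint arm with a two-finger parallel gripper is mounted at the origin on the work surface. World frame = base frame: x ahead of the robot, y to its left, z up, the work surface at z = 0. Lengths are in m, angles in rad, forces in N, time in s.
With the tool pointing down it reaches from about 0.275 to 0.775 m from the base axis. Payload 14.6 kg.
Tool frame: the origin (TCP) lies between the finger pads; the fingertips stand 14 mm ahead of it and the grasp point (between the pads) lies 5 mm behind it; z points along the fingers, y is the line along which they close (so a half turn about z gives the same grasp; the last joint's range is limited). The gripper opens to 85 mm and grips with 20 to 120 N. Pads are 22 mm wide; open, the fingers measure 114 mm over their backs; the gripper's body (76 mm by 85 mm) begins 54 mm behind the grasp point. The pads swing forward as they close: fully open they stand 13 mm farther back than shut.
Start: joints at [1.055, 0.263, -0.048, 1.259, 0, 1.415], TCP at [0.185, 0.491, 0.245] pointing down, gripper open.
Joint ranges: [-2.65, 2.65], [-0.89, 1.7], [-1.18, 1.37], [-2.13, 2.11], [-1.35, 1.29], [-3.14, 3.14]. Speed limits (rad/s): [1.89, 1.89, 2.57, 2.79, 3.14, 3.14].

## Interface

Orientations are given as [roll, pitch, yaw] about the fixed x, y, z axes, in that order (R = Rz(yaw) Ry(pitch) Rx(roll)).
In Python, from station import bot gives the robot as it stands.
- The arm moves only by the tool drive_tool, never from a script. Its arguments are lists of equal length, an entry for each row: "offset": the shift along the world's x, y, z as a fraction of full scale, a list of three; "delta_rot": the turn, a rotation vector about the world's x, y, z as a fraction of full scale, a list of three; "grip": the opening, from 0 (shut) to 1 (fully open). In form: {"offset": [[tx, ty, tz], ...], "delta_rot": [[wx, wy, wz], ...], "grip": [grip, ...]}. A call has 1 to 20 rows; each row shifts and turns the commanded pose from where the row before left it; what a row does not reach is not made up. Full scale, the value 1, is 15 cm for a shift and 0.5 rad for a turn. A row lasts 1/12 s, in which the tool goes at most 41.7 mm and 7.16 degrees, less where a joint would pass 70% of its speed; a pose out of reach is approached as far as the arm can. A call with a number of a shift or a turn outside -1 to 1 is refused whole. A call with a gripper value outside its range is refused whole. The fingers move at their own pace and stop on an object; "grip_force" is the grip in N (left out, the last holds). Time passes only in rows, so rows that do not move let the fingers close. It gives the time, the measured TCP pose, the force, the opening and the grip force at its end, in the units of the state.
- bot.sense(): the state, without advancing time (a new reading comes with each control period).
- bot.get_image(name): name is "scene" or "side" or "wrist"; returns a dict with "img" (400x640x3 uint8, red, green, blue), "vfov" (degrees; the focal length in pixels is half the picture's height over the tangent of half this angle, whatever the lens; pixels are square), "cx", "cy" (the principal point, pixels), "world_from_camera" (4x4, takes a point from camera to world coordinates); the wrist camera has in their place "T_tool_cam" (4x4, takes a point from camera to tool coordinates, whose origin is the TCP and whose axes are the flange's). Camera axes: x right, y up, looking along -z (the intrinsics and any distortion apply to the point x, -y, -z); pixel columns grow to the right and rows downward; lengths in m; the calibration is good to about 2 mm. A picture is of the moment at which its call begins: read the wrist's pose just before it. There is no depth.
- bot.job_done(): hands the job in; it is judged then, once.
The state is a dict: "t": time; "joint_pos": joint angles; "joint_vel": joint speeds; "joint_efforts": joint torques, N m; "position": TCP position; "tcp_rot": TCP orientation; "ft_force": force on the tool from outside, world axes, zero at the start; "moment": the same for the moment, N m; "grip_width": finger opening in m; "finger_force": force on a finger pad.
Only numpy, scipy, OpenCV 4.12 (cv2) and the standard library are available. Lean on these libraries where they do the work, as an engineer would, in place of code of your own. Each camera call takes 0.05 s, during which the arm holds its last target. There are 200 camera calls.

## Task

Close this coin counter: first, using the wooden scraper block and never touching the coins with the fingers, sweep every loose coin off the metal plate into the catch tray at its far side, then stand the scraper back on its rubber mat. Then unfold the kickstand on the back of the sign that lies face down on its slanted rest as far as it goes, and stand the sign up on it in the middle of the cleared plate, its face towards the catch tray. Leave everything else on the counter where it is.

Things in the scene. Friction and masses are not known exactly. Their poses are not given: they have to be found in the camera images.
- plate (a point): Centre of the top of the coin station's metal plate (fixed, 50 mm above the counter). Its x axis points to the catch tray, away from the robot, z up. The plate is 190 mm along x, 200 mm along y; along both y sides run black boards 8 mm thick that stand 10 mm above it; its near (-x) side is open.
- mat: Black rubber mat on which the scraper belongs, 150 mm along its x, 90 mm along its y, 4 mm thick, fixed; origin at the centre of its underside. It lies at the left or the right end of the work area.
- scraper_centre (a point): Wooden scraper block, centre, half-way up (30 mm above its underside). z up as it stands. Blade base 80 mm along its x (its sweeping width), 50 mm along y, 26 mm tall, rubber underneath; on it a grip 50 mm along x, 26 mm along y, from 26 to 60 mm above the underside. About 0.2 kg. It starts standing on its mat.
- sign_centre (a point): Desk sign, centre of its white panel (half-way through its thickness). The panel is 180 mm along its x (bottom to top), 130 mm along y, 12 mm thick along z; +x points to the sign's top, +z out of its back. It starts lying face down on a black slanted rest, its top end up and away from the robot. About 0.3 kg in all.
- head (a point): Centre of the sign's grip head, a grey block beyond the middle of the panel's top edge: 36 mm along x, 44 mm along y, 36 mm along z (flush with the face, standing 24 mm proud of the back). Axes as for the sign. On the sign at (108, 0, 12) mm from point sign_centre.
- bottom_edge (a point): Middle of the sign's lower rear edge, on which it stands; at (-90, 0, 6) mm from sign_centre. Axes as for the sign.
- stand_hinge (a point): Hinge axis of the kickstand on the sign's back (along the sign's y), at (15, 0, 18) mm from sign_centre.
- foot (a point): Centre of the kickstand's foot, a grey block 22 mm along x, 32 along y, 27 along z at the end of a strut 26 mm wide; 84 mm from the hinge axis on the strut's -x side, 2.5 mm to its +z side. Its frame turns with the strut; folded, its axes match the sign's, and it lies near the sign's bottom edge, 1 mm clear of the panel's back. Pinch it across y.
- stand (a joint): Kickstand angle, rad: 0 folded flat on the sign's back, 0.85 fully unfolded (its stop); the foot swings away from the back. A friction hinge: stays where it is left, moves with under 1 N at the foot. Standing on the lower rear edge and the unfolded foot, the sign leans back 0.42 rad from upright, the foot's centre 91 mm behind the edge.
- coin0: Loose coin in a round clear capsule, 46 mm across, 10 mm thick, 40 g; origin at its very centre; z along its axis. Starts flat on the plate. 3 to 6 of coin0 to coin5 are present.
- coin1: Loose coin in a round clear capsule, 46 mm across, 10 mm thick, 40 g; origin at its very centre; z along its axis. Starts flat on the plate. 3 to 6 of coin0 to coin5 are present.
- coin2: Loose coin in a round clear capsule, 46 mm across, 10 mm thick, 40 g; origin at its very centre; z along its axis. Starts flat on the plate. 3 to 6 of coin0 to coin5 are present.
- coin3: Loose coin in a round clear capsule, 46 mm across, 10 mm thick, 40 g; origin at its very centre; z along its axis. Starts flat on the plate. 3 to 6 of coin0 to coin5 are present.
- coin4: Loose coin in a round clear capsule, 46 mm across, 10 mm thick, 40 g; origin at its very centre; z along its axis. Starts flat on the plate. 3 to 6 of coin0 to coin5 are present.
- coin5: Loose coin in a round clear capsule, 46 mm across, 10 mm thick, 40 g; origin at its very centre; z along its axis. Starts flat on the plate. 3 to 6 of coin0 to coin5 are present.
- stapler: Bystander, black stapler, 130 x 36 x 45 mm, loose; origin at the centre of its underside.
- note_block: Bystander, block of note paper, 90 x 90 x 35 mm, loose; origin at the centre of its underside.
- ink_stamp: Bystander, wooden hand stamp with a knob, 60 x 35 x 61 mm, loose; origin at the centre of its underside.
- sign: The whole sign with its kickstand; origin at the centre of its face, 6 mm along -z from sign_centre.
- scraper: The scraper; origin at the centre of its underside.
- rest: Black slanted rest (fixed) under the sign: a slope 110 mm wide and 165 mm long that rises at 0.80 rad along its +x, away from the robot, from a low ledge at its near end that holds the sign's bottom edge; top 148 mm above the counter. Origin on the counter under its middle.
- station: The coin station, fixed: plate and catch tray; origin on the counter, 30 mm along +x from and 50 mm below point plate, same axes. The tray joins the plate's +x edge: inside 92 mm along x, 200 mm along y, its floor 45 mm below the plate's top, its far wall 5 mm lower than the plate.
There are look-alikes about, which are no part of the job. What is shaped like the coin0 but green or turquoise is not meant.

How it is judged:
On the way, in this order (a step that is already met when the one before it is completed fails the run):
1. every coin has been swept off the plate into the catch tray (x of coin0 in the frame of plate between 0.095 and 0.195 m and y of coin0 in the frame of plate between -0.105 and 0.105 m and z of each of coin0, coin1, coin2, coin3, coin4, coin5 in the frame of plate below -0.003 m and x of coin1 in the frame of plate between 0.095 and 0.195 m and y of coin1 in the frame of plate between -0.105 and 0.105 m and x of coin2 in the frame of plate between 0.095 and 0.195 m and y of coin2 in the frame of plate between -0.105 and 0.105 m and x of coin3 in the frame of plate between 0.095 and 0.195 m and y of coin3 in the frame of plate between -0.105 and 0.105 m and x of coin4 in the frame of plate between 0.095 and 0.195 m and y of coin4 in the frame of plate between -0.105 and 0.105 m and x of coin5 in the frame of plate between 0.095 and 0.195 m and y of coin5 in the frame of plate between -0.105 and 0.105 m), for 0.2 s.
2. the scraper stands on its mat again, let go (x of scraper_centre in the frame of mat between -0.07 and 0.07 m and y of scraper_centre in the frame of mat between -0.04 and 0.04 m and z of scraper_centre in the frame of mat below 0.043 m and angle between scraper_centre's own z axis and vertical below 0.15 rad and contact force between the fingers and scraper below 0.2 N), for 0.2 s.
3. the sign's kickstand is unfolded (value of joint stand above 0.77 rad), for 0.2 s.
4. the sign stands on its kickstand on the plate, face to the tray, let go (x of bottom_edge in the frame of plate between 0 and 0.094 m and x of foot in the frame of plate between -0.094 and 0.01 m and y of bottom_edge in the frame of plate between -0.05 and 0.05 m and y of foot in the frame of plate between -0.05 and 0.05 m and z of bottom_edge in the frame of plate below 0.008 m and z of foot in the frame of plate below 0.03 m and angle between sign_centre's own x axis and vertical below 0.6 rad and value of joint stand above 0.77 rad and contact force between the fingers and sign below 0.2 N), for 0.3 s.
At the end, for the whole second after the job is handed in: All coins lie in the catch tray below plate level; the scraper stands on its mat, centre 5 mm inside its edge; the kickstand is open over 0.77 rad; the sign rests on the plate, edge in the tray half, foot in the near half, both within 50 mm of the centre line, leaning under 0.6 rad (all of step 1 and all of step 2 and all of step 4 and linear speed of sign below 0.02 m/s and contact force between sign and station above 1 N); the robot touches nothing.
It fails at once if a coin touched with the fingers (contact force between the fingers and coin0 above 1 N or contact force between the fingers and coin1 above 1 N or contact force between the fingers and coin2 above 1 N or contact force between the fingers and coin3 above 1 N or contact force between the fingers and coin4 above 1 N or contact force between the fingers and coin5 above 1 N).
It fails at once if a bystander moved more than 50 mm (distance of any of stapler, note_block, ink_stamp from where it was at the start of the episode above 0.05 m).
Of coin0, coin1, coin2, coin3, coin4, coin5 only 3 to 6 are there at a start; the rules pass over those that are not, and their reading is None.
At some moment in a run one of scraper may be knocked a few centimetres aside while the robot is not near it.
Once in a run the grip may slacken for a moment while it holds something.
It also fails if it takes over 200 s, if anything falls off the work surface, if the arm or the gripper's body presses on something with over 40 N, if the wrist force passes 120 N, or if a joint passes its speed limit or range.

## Working session

There is one attempt and no reset: what is moved stays moved. The work goes in short steps, Python scripts to look and compute and a tool call to move; the robot and the scene stay as the last step left them, time stands still between calls to the robot, and variables do not carry over. Pictures are saved under pics/ and viewed, at most 14 in all, crops included, and the job is handed in when it is done.

Besides the shell and the picture viewer there is one more tool, called after "Emit:" as a command line: name --argument value ..., lists and objects as JSON in quotes. drive_tool: Moves the arm, as the interface text tells. Its arguments: {"type":"object","properties":{"offset":{"type":"array","items":{"type":"array","items":{"type":"number","minimum":-1,"maximum":1}}},"delta_rot":{"type":"array","items":{"type":"array","items":{"type":"number","minimum":-1,"maximum":1}}},"grip":{"type":"array","items":{"type":"number"}},"grip_force":{"type":"number"}},"required":["offset","delta_rot","grip"]}

```bash
ls; mkdir -p pics; cat > h.py <<'E'
import numpy as np, cv2
from station import bot
def snap(name,fn=None):
    s=bot.sense(); im=bot.get_image(name)
    if fn: cv2.imwrite('pics/'+fn,im['img'][:,:,::-1])
    return s,im
E
python3 - <<'E'
from h import *
for n in ('scene','side'):
    s,im=snap(n,n+'0.png')
    print({k:(v if k!='img' else v.shape) for k,v in im.items()})
    np.savez('pics/'+n+'0.npz',**im)
print(s)
E
```

```text
pics
{'img': (400, 640, 3), 'vfov': 49.65742301130838, 'cx': 323.769004263557, 'cy': 206.79105108115053, 'world_from_camera': array([[-0.10585732, -0.84365436,  0.52634737,  1.22102046],
       [ 0.99436444, -0.09289471,  0.05108742,  0.06224157],
       [ 0.00579476,  0.52878909,  0.84873348,  1.2114128 ],
       [ 0.        ,  0.        ,  0.        ,  1.        ]])}
{'img': (400, 640, 3), 'vfov': 45.627071897892584, 'cx': 324.6122840652212, 'cy': 201.2652299224807, 'world_from_camera': array([[ 0.93903849,  0.27348443, -0.20835783,  0.27806943],
       [-0.34376454,  0.7367796 , -0.58222141, -0.67931723],
       [-0.00571469,  0.61835434,  0.78587865,  1.02409446],
       [ 0.        ,  0.        ,  0.        ,  1.        ]])}
{'t': 0.05, 'joint_pos': array([ 1.05472790e+00,  2.63523563e-01, -4.89428781e-02,  1.25942598e+00,
       -9.10282439e-07,  1.41549253e+00]), 'joint_vel': array([-6.44043574e-04,  3.50210024e-04,  2.06985849e-04,  3.54342386e-05,
        7.00295034e-04,  2.22330752e-04]), 'joint_efforts': array([ 3.94332616e-03, -6.39237142e+01,  3.85488832e+01,  9.81575606e-03,
       -2.54770266e-04, -2.62398879e-05]), 'position': array([0.1851899 , 0.4909607 , 0.24482259]), 'tcp_rot': array([-3.14050961e+00, -1.68644533e-04,  2.78082793e+00]), 'ft_force': array([ 0.43157212, -0.03672638, -0.14839108]), 'moment': array([-0.00428342,  0.05691542,  0.02527412]), 'finger_force': 0.0, 'grip_width': 0.08510993999492847}
```

View pics/scene0.png

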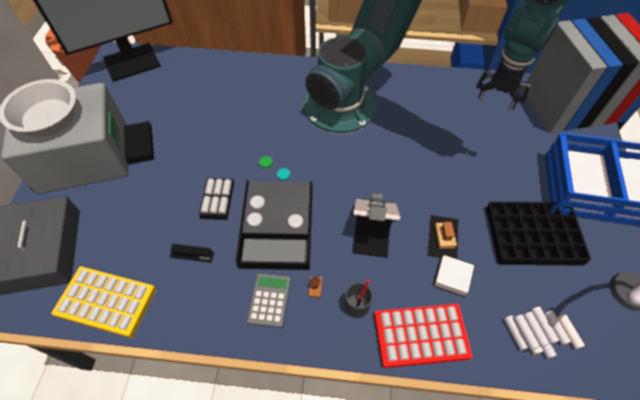

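View pics/side0.png

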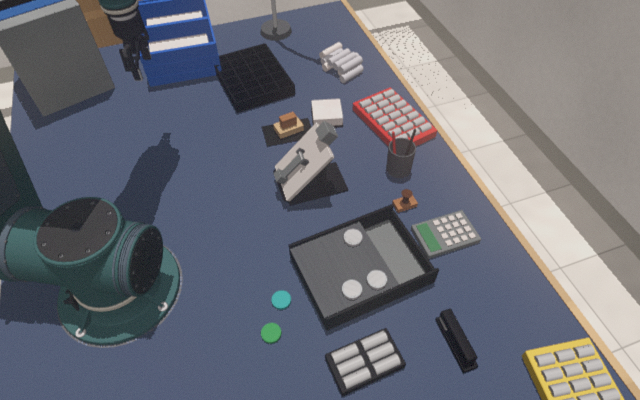

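The scene picture shows three white coins on the plate at (257,202), (254,219) and (295,221). The look-alikes are green (265,161) and turquoise (283,173), both on the counter. The scraper stands on its mat at (446,233), the sign is at (377,212), the note block is at (455,275), the stapler at (192,253) and the ink stamp at (315,286). Next I'll take closer crops.

```bash
cat >> h.py <<'E'
def ray(im,u,v):
    f=200/np.tan(np.radians(im['vfov'])/2); T=im['world_from_camera']
    d=np.array([(u-im['cx'])/f,-(v-im['cy'])/f,-1]); return T[:3,3],T[:3,:3]@d
def onz(im,u,v,z):
    o,d=ray(im,u,v); return o+d*(z-o[2])/d[2]
def proj(im,P):
    f=200/np.tan(np.radians(im['vfov'])/2); T=im['world_from_camera']
    p=T[:3,:3].T@(np.asarray(P,float)-T[:3,3]); return im['cx']-f*p[0]/p[2], im['cy']+f*p[1]/p[2]
E
python3 - <<'E'
from h import *
for n,(x,y,w,h) in {'scene':(230,165,250,135),'side':(255,85,200,240)}.items():
    im=dict(np.load('pics/'+n+'0.npz')); c=im['img'][y:y+h,x:x+w,::-1]
    k=3.2 if n=='scene' else 2.5
    cv2.imwrite('pics/%s0c.png'%n,cv2.resize(c,None,fx=k,fy=k,interpolation=cv2.INTER_CUBIC))
im=dict(np.load('pics/scene0.npz')); sd=dict(np.load('pics/side0.npz'))
for u,v in ((257,202),(254,219),(295,221)): print('coin',onz(im,u,v,.06))
for u,v in ((353,237),(352,289),(376,280)): print('coin side',onz(sd,u,v,.06))
E
```

```text
coin [ 0.51231484 -0.21846889  0.06      ]
coin [ 0.57455692 -0.2160291   0.06      ]
coin [ 0.56781728 -0.08952433  0.06      ]
coin side [ 0.56042117 -0.09309582  0.06      ]
coin side [ 0.50507202 -0.22263575  0.06      ]
coin side [ 0.56501182 -0.2204644   0.06      ]
```

View pics/scene0c.png

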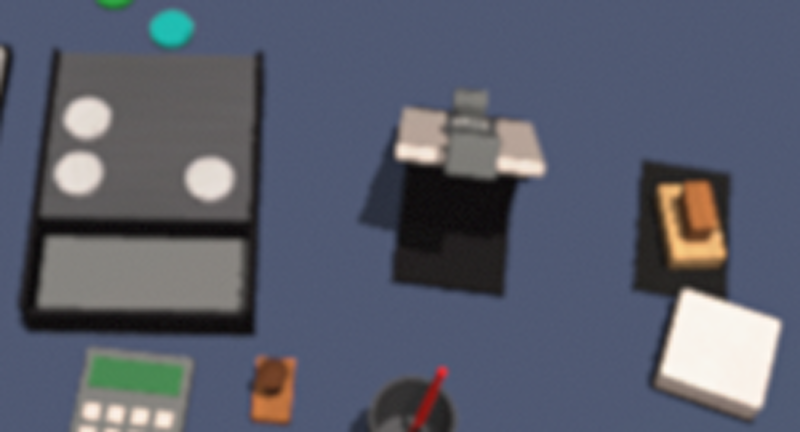

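View pics/side0c.png

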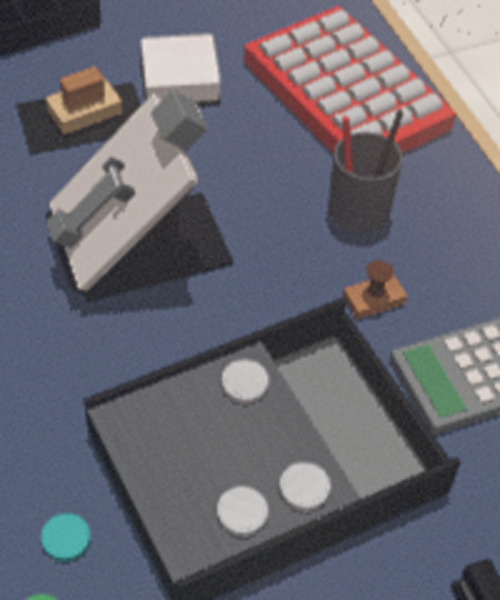

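```bash
python3 - <<'E'
from h import *
im=dict(np.load('pics/scene0.npz')); sd=dict(np.load('pics/side0.npz'))
S=lambda u,v,z:onz(im,230+u/3.2,165+v/3.2,z)
D=lambda u,v,z:onz(sd,255+u/2.5,85+v/2.5,z)
np.set_printoptions(precision=3,suppress=True)
print('scene plate corners n-,n+,f-,f+');[print(S(*p,.05)) for p in ((60,52),(257,55),(40,218),(250,217))]
print('tray far wall outer top -,+',S(24,325,.045),S(253,330,.045))
print('side n+ board top, n- , f-, f+');print(D(88,403,.06),D(172,578,.06),D(355,500,.05),D(262,345,.05))
print('mat scene');[print(S(*p,.004)) for p in ((642,160),(731,173),(634,292))]
print('mat side');[print(D(*p,.004)) for p in ((18,105),(30,150))]
print('scraper base top scene');[print(S(*p,.026)) for p in ((657,184),(674,266),(725,262))]
print('grip top');[print(S(*p,.06)) for p in ((683,181),(710,179),(718,230),(692,237))]
print('grip side');[print(D(*p,.06)) for p in ((60,78),(97,68),(105,88),(66,103))]
print('stamp',S(272,365,.055),D(379,270,.06)); print('note',S(720,330,.035),D(180,60,.035))
# triangulate
def tri(a,b):
    o1,d1=ray(im,*a);o2,d2=ray(sd,*b);s=np.linalg.lstsq(np.c_[d1,-d2],o2-o1,rcond=None)[0]
    p,q=o1+s[0]*d1,o2+s[1]*d2;return (p+q)/2,np.linalg.norm(p-q)
c=lambda u,v:(230+u/3.2,165+v/3.2); d=lambda u,v:(255+u/2.5,85+v/2.5)
print('coin',tri(c(88,118),d(242,511)),tri(c(78,174),d(305,486)),tri(c(210,179),d(245,381)))
print('head top centre',tri(c(473,143),d(180,120)))
print('panel top corner -y,+y',tri(c(398,158),d(196,180)),tri(c(545,170),d(158,97)))
E
```

```text
scene plate corners n-,n+,f-,f+
[ 0.429 -0.263  0.05 ]
[ 0.411 -0.062  0.05 ]
[ 0.622 -0.244  0.05 ]
[ 0.599 -0.045  0.05 ]
tray far wall outer top -,+ [ 0.73  -0.237  0.045] [ 0.712 -0.028  0.045]
side n+ board top, n- , f-, f+
[ 0.409 -0.065  0.06 ] [ 0.423 -0.262  0.06 ] [ 0.608 -0.244  0.05 ] [ 0.595 -0.054  0.05 ]
mat scene
[0.465 0.339 0.004]
[0.471 0.428 0.004]
[0.615 0.328 0.004]
mat side
[0.467 0.421 0.004]
[0.46  0.339 0.004]
scraper base top scene
[0.505 0.348 0.026]
[0.595 0.361 0.026]
[0.585 0.41  0.026]
grip top
[0.52  0.365 0.06 ]
[0.515 0.391 0.06 ]
[0.57  0.396 0.06 ]
[0.58  0.371 0.06 ]
grip side
[0.517 0.388 0.06 ]
[0.564 0.39  0.06 ]
[0.562 0.352 0.06 ]
[0.511 0.344 0.06 ]
stamp [ 0.748 -0.007  0.055] [ 0.744 -0.014  0.06 ]
note [0.661 0.399 0.035] [0.673 0.395 0.035]
coin (array([ 0.506, -0.219,  0.051]), np.float64(0.00014082677462023315)) (array([ 0.571, -0.216,  0.052]), np.float64(0.0010766600246336282)) (array([ 0.562, -0.089,  0.051]), np.float64(0.00013402090464724939))
head top centre (array([0.58 , 0.149, 0.186]), np.float64(0.005650311770889286))
panel top corner -y,+y (array([0.579, 0.089, 0.153]), np.float64(0.003477349329237193)) (array([0.582, 0.217, 0.156]), np.float64(0.0025035799249995853))
```

Emit:
drive_tool --offset '[[0.2, -0.061, 0.01], [0.2, -0.061, 0.01], [0.2, -0.061, 0.01], [0.2, -0.061, 0.01], [0.2, -0.061, 0.01], [0.2, -0.061, 0.01], [0.2, -0.061, 0.01], [0.2, -0.061, 0.01], [0.2, -0.061, 0.01], [0.2, -0.061, 0.01], [0.2, -0.061, 0.01], [0.2, -0.061, 0.01], [0, 0, 0], [0, 0, 0]]' --delta_rot '[[0, 0, 0.08], [0, 0, 0.08], [0, 0, 0.08], [0, 0, 0.08], [0, 0, 0.08], [0, 0, 0.08], [0, 0, 0.08], [0, 0, 0.08], [0, 0, 0.08], [0, 0, 0.08], [0, 0, 0.08], [0, 0, 0.08], [0, 0, 0], [0, 0, 0]]' --grip '[1, 1, 1, 1, 1, 1, 1, 1, 1, 1, 1, 1, 1, 1]'

```text
t: 1.27
position: [0.5465, 0.3806, 0.2622]
tcp_rot: [-3.141, -0.001, -3.024]
ft_force: [-0.9, -0.6, 0.4]
grip_width: 0.0854
finger_force: 0.0
```

```bash
cat >> h.py <<'E'
from scipy.spatial.transform import Rotation as Ro
def wrist(fn):
    s,im=snap('wrist',fn); T=np.eye(4); T[:3,:3]=Ro.from_euler('xyz',s['tcp_rot']).as_matrix(); T[:3,3]=s['position']
    im=dict(im); im['world_from_camera']=T@im['T_tool_cam']
    np.savez('pics/'+fn[:-4]+'.npz',**im); return s,im
E
python3 - <<'E'
from h import *
s,im=wrist('w1.png'); print(s['position'],s['tcp_rot'],im['vfov'],im['T_tool_cam'])
print(proj(im,[.545,.38,.06]))
E
```

```text
[0.54649792 0.38062009 0.2621543 ] [-3.14110086e+00 -1.34939215e-03 -3.02442368e+00] 64.22609906255747 [[ 8.60344508e-04  9.64412056e-01  2.64402430e-01  6.68299265e-02]
 [ 9.99999488e-01 -9.70695234e-04  2.86707347e-04  7.46087758e-04]
 [ 5.33158201e-04  2.64402048e-01 -9.64412398e-01 -1.30626638e-01]
 [ 0.00000000e+00  0.00000000e+00  0.00000000e+00  1.00000000e+00]]
(np.float64(318.72953298451847), np.float64(175.83602184505017))
```

View pics/w1.png

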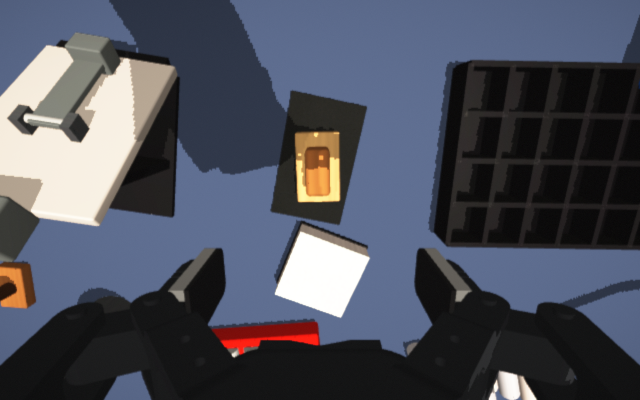

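The wrist view shows the scraper grip top at about (318,170), its base corners at (296,132), (339,131), (340,201), (298,203), and mat corners at (291,91), (366,107), (343,223), (272,211). The note block lies just beyond it.

```bash
python3 - <<'E'
from h import *
np.set_printoptions(precision=4,suppress=True)
im=dict(np.load('pics/w1.npz'))
def q(pts,z):
    P=np.array([onz(im,*p,z)[:2] for p in pts]); a=P[3]-P[0]+P[2]-P[1]; b=P[1]-P[0]+P[2]-P[3]
    print(P.mean(0),'len',np.linalg.norm(a)/2,np.linalg.norm(b)/2,'yaw long',np.arctan2(a[1],a[0]),np.arctan2(b[1],b[0]))
q(((296,132),(339,131),(340,201),(298,203)),.026)
q(((306,148),(330,148),(330,193),(307,193)),.06)
q(((291,91),(366,107),(343,223),(272,211)),.004)
q(((302,222),(368,247),(342,316),(276,294)),.035)
E
```

```text
[0.5422 0.379 ] len 0.08264331344479602 0.04940686553301599 yaw long 0.13783365330236236 1.7253512609930852
[0.5398 0.3789] len 0.04813057536032067 0.024833512128952948 yaw long 0.12786575930488098 1.689010811748276
[0.5376 0.3776] len 0.14699671173245554 0.09087717472184431 yaw long -0.05946497157506069 1.5006951191734912
[0.6685 0.3985] len 0.10164104344406455 0.08796310083785136 yaw long -0.20286244571534737 1.3159819607424406
```

Emit:
drive_tool --offset '[[-0.037, -0.011, 0], [0, 0, -0.2], [0, 0, -0.2], [0, 0, -0.2], [0, 0, -0.2], [0, 0, -0.2], [0, 0, -0.2], [0, 0, -0.12], [0, 0, -0.11], [0, 0, 0], [0, 0, 0], [0, 0, 0], [0, 0, 0], [0, 0, 0], [0, 0, 0], [0, 0, 0], [0, 0, 0]]' --delta_rot '[[0, 0, 0.036], [0, 0, 0], [0, 0, 0], [0, 0, 0], [0, 0, 0], [0, 0, 0], [0, 0, 0], [0, 0, 0], [0, 0, 0], [0, 0, 0], [0, 0, 0], [0, 0, 0], [0, 0, 0], [0, 0, 0], [0, 0, 0], [0, 0, 0], [0, 0, 0]]' --grip '[1, 1, 1, 1, 1, 1, 1, 1, 1, 1, 0, 0, 0, 0, 0, 0, 0]' --grip_force 60

```text
t: 2.73
position: [0.5402, 0.38, 0.0499]
tcp_rot: [3.141, 0.001, -3.004]
ft_force: [-2.4, -0.2, 7.1]
grip_width: 0.025
finger_force: 60.6
```

Emit:
drive_tool --offset '[[0, 0, 0.1], [0, 0, 0.2], [0, 0, 0.2], [0, 0, 0.2], [0, 0, 0.2], [0, 0, 0.2], [0, 0, 0.2], [0, 0, 0.2], [0, 0, 0.1], [0, 0, 0]]' --delta_rot '[[0, 0, 0], [0, 0, 0], [0, 0, 0], [0, 0, 0], [0, 0, 0], [0, 0, 0], [0, 0, 0], [0, 0, 0], [0, 0, 0], [0, 0, 0]]' --grip '[0, 0, 0, 0, 0, 0, 0, 0, 0, 0]'

```text
t: 3.57
position: [0.5405, 0.3801, 0.2925]
tcp_rot: [3.14, 0.005, -3.004]
ft_force: [0.4, 0.2, -2.2]
grip_width: 0.0251
finger_force: 59.2
```

Emit:
drive_tool --offset '[[-0.042, -0.22, 0], [-0.042, -0.22, 0], [-0.042, -0.22, 0], [-0.042, -0.22, 0], [-0.042, -0.22, 0], [-0.042, -0.22, 0], [-0.042, -0.22, 0], [-0.042, -0.22, 0], [-0.042, -0.22, 0], [-0.042, -0.22, 0], [-0.042, -0.22, 0], [-0.042, -0.22, 0], [-0.042, -0.22, 0], [-0.042, -0.22, 0], [-0.042, -0.22, 0], [-0.042, -0.22, 0], [-0.042, -0.22, 0], [-0.042, -0.22, 0], [0, 0, 0], [0, 0, 0]]' --delta_rot '[[0, 0, -0.18], [0, 0, -0.18], [0, 0, -0.18], [0, 0, -0.18], [0, 0, -0.18], [0, 0, -0.18], [0, 0, -0.18], [0, 0, -0.18], [0, 0, -0.18], [0, 0, -0.18], [0, 0, -0.18], [0, 0, -0.18], [0, 0, -0.18], [0, 0, -0.18], [0, 0, -0.18], [0, 0, -0.18], [0, 0, -0.18], [0, 0, -0.18], [0, 0, 0], [0, 0, 0]]' --grip '[0, 0, 0, 0, 0, 0, 0, 0, 0, 0, 0, 0, 0, 0, 0, 0, 0, 0, 0, 0]'

```text
t: 5.23
position: [0.4256, -0.2154, 0.2877]
tcp_rot: [-3.14, -0.001, 1.656]
ft_force: [0.5, 0.5, -1.7]
grip_width: 0.0252
finger_force: 65.0
```

```bash
python3 - <<'E'
from h import *
s,im=wrist('w2.png'); print(s['position'],s['tcp_rot'],s['joint_pos'],s['grip_width'])
E
```

```text
[ 0.4256391  -0.21542914  0.28767804] [-3.14047167e+00 -1.03468886e-03  1.65579628e+00] [-6.39603624e-01  1.71287205e-01 -5.65448252e-02  1.34448948e+00
  3.17027955e-05  8.46192144e-01] 0.025195583370137786
```

View pics/w2.png

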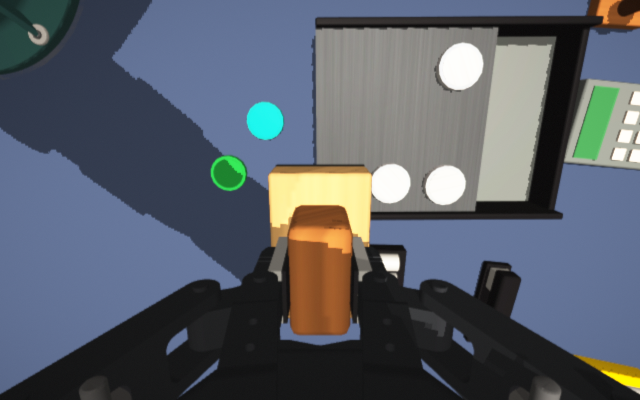

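The wrist view shows the scraper held square and the plate with its three coins at (460,66), (390,183) and (446,185). The plate's near edge is at column 316 and its far edge runs from (497,26) to (477,212).

```bash
python3 - <<'E'
from h import *
np.set_printoptions(precision=4,suppress=True)
im=dict(np.load('pics/w2.npz'))
for n,u,v,z in (('n+',317,26,.05),('f+',497,26,.05),('f-',477,212,.05),('boardtop+ near',316,20,.06),('boardtop- far',561,214,.06),('C',460,66,.06),('A',390,183,.06),('B',446,185,.06)): print(n,onz(im,u,v,z))
E
```

```text
n+ [ 0.4095 -0.0622  0.05  ]
f+ [ 0.5966 -0.0461  0.05  ]
f- [ 0.6196 -0.2482  0.05  ]
boardtop+ near [ 0.4084 -0.0591  0.06  ]
boardtop- far [ 0.7135 -0.2394  0.06  ]
C [ 0.562  -0.0893  0.06  ]
A [ 0.5071 -0.2197  0.06  ]
B [ 0.5716 -0.2165  0.06  ]
```

Emit:
drive_tool --offset '[[0, 0, -0.2], [0, 0, -0.2], [0, 0, -0.2], [0, 0, -0.2], [0, 0, -0.2], [0, 0, -0.14], [0, 0, -0.06], [0, 0, 0], [0, 0, 0]]' --delta_rot '[[0, 0, 0.025], [0, 0, 0], [0, 0, 0], [0, 0, 0], [0, 0, 0], [0, 0, 0], [0, 0, 0], [0, 0, 0], [0, 0, 0]]' --grip '[0, 0, 0, 0, 0, 0, 0, 0, 0]'

```text
t: 6.03
position: [0.4267, -0.2138, 0.1094]
tcp_rot: [3.141, -0.0, 1.673]
ft_force: [0.9, -0.5, -1.5]
grip_width: 0.0251
finger_force: 65.0
```

Emit:
drive_tool --offset '[[0, 0, -0.073], [0, 0, 0], [0.1, 0.01, 0], [0.1, 0.01, 0], [0.1, 0.01, 0], [0.1, 0.01, 0], [0.1, 0.01, 0], [0.1, 0.01, 0], [0.1, 0.01, 0], [0.1, 0.01, 0], [0.1, 0.01, 0], [0.1, 0.01, 0], [0.1, 0.01, 0], [0.1, 0.01, 0], [0.05, 0.005, 0], [0, 0, 0], [0, 0, 0]]' --delta_rot '[[0, 0, 0], [0, 0, 0], [0, 0, 0], [0, 0, 0], [0, 0, 0], [0, 0, 0], [0, 0, 0], [0, 0, 0], [0, 0, 0], [0, 0, 0], [0, 0, 0], [0, 0, 0], [0, 0, 0], [0, 0, 0], [0, 0, 0], [0, 0, 0], [0, 0, 0]]' --grip '[0, 0, 0, 0, 0, 0, 0, 0, 0, 0, 0, 0, 0, 0, 0, 0, 0]'

```text
t: 7.45
position: [0.6138, -0.1954, 0.0983]
tcp_rot: [3.141, 0.0, 1.672]
ft_force: [-0.8, 1.2, -1.8]
grip_width: 0.0249
finger_force: 65.0
```

Emit:
drive_tool --offset '[[0, 0, 0.17], [0, 0, 0.17], [-0.149, 0.097, 0], [-0.149, 0.097, 0], [-0.149, 0.097, 0], [-0.149, 0.097, 0], [-0.149, 0.097, 0], [-0.149, 0.097, 0], [0, 0, 0], [0, 0, -0.17], [0, 0, -0.1], [0, 0, -0.07], [0, 0, 0]]' --delta_rot '[[0, 0, 0], [0, 0, 0], [0, 0, 0], [0, 0, 0], [0, 0, 0], [0, 0, 0], [0, 0, 0], [0, 0, 0], [0, 0, 0], [0, 0, 0], [0, 0, 0], [0, 0, 0], [0, 0, 0]]' --grip '[0, 0, 0, 0, 0, 0, 0, 0, 0, 0, 0, 0, 0]'

```text
t: 8.53
position: [0.4784, -0.108, 0.0968]
tcp_rot: [-3.14, -0.001, 1.671]
ft_force: [-0.2, 0.3, -2.3]
grip_width: 0.0247
finger_force: 65.0
```

Emit:
drive_tool --offset '[[0.1, 0.01, 0], [0.1, 0.01, 0], [0.1, 0.01, 0], [0.1, 0.01, 0], [0.1, 0.01, 0], [0.1, 0.01, 0], [0.1, 0.01, 0], [0.1, 0.01, 0], [0.03, 0.003, 0], [0, 0, 0], [0, 0, 0.2], [0, 0, 0.2], [0, 0, 0.2], [0, 0, 0.2], [0, 0, 0.2], [0, 0, 0.2], [0, 0, 0.1], [0, 0, 0]]' --delta_rot '[[0, 0, 0], [0, 0, 0], [0, 0, 0], [0, 0, 0], [0, 0, 0], [0, 0, 0], [0, 0, 0], [0, 0, 0], [0, 0, 0], [0, 0, 0], [0, 0, 0], [0, 0, 0], [0, 0, 0], [0, 0, 0], [0, 0, 0], [0, 0, 0], [0, 0, 0], [0, 0, 0]]' --grip '[0, 0, 0, 0, 0, 0, 0, 0, 0, 0, 0, 0, 0, 0, 0, 0, 0, 0]'

```text
t: 10.03
position: [0.6041, -0.0962, 0.2966]
tcp_rot: [3.137, 0.002, 1.671]
ft_force: [0.9, -0.4, -0.7]
grip_width: 0.0251
finger_force: 65.1
```

```bash
python3 - <<'E'
from h import *
s,im=snap('scene'); print(s['position'],s['tcp_rot'],s['grip_width'])
a=im['img'][150:300,180:480,::-1]; s,im=snap('side'); b=im['img'][190:330,260:460,::-1]
a=cv2.resize(a,(600,300));b=cv2.resize(b,(400,280));c=np.zeros((580,600,3),np.uint8);c[:300]=a;c[300:,:400]=b
cv2.imwrite('pics/chk.png',c)
E
```

```text
[ 0.60412604 -0.09619071  0.2966115 ] [3.13714358e+00 1.97552227e-03 1.67097184e+00] 0.02507704608889661
```

View pics/chk.png

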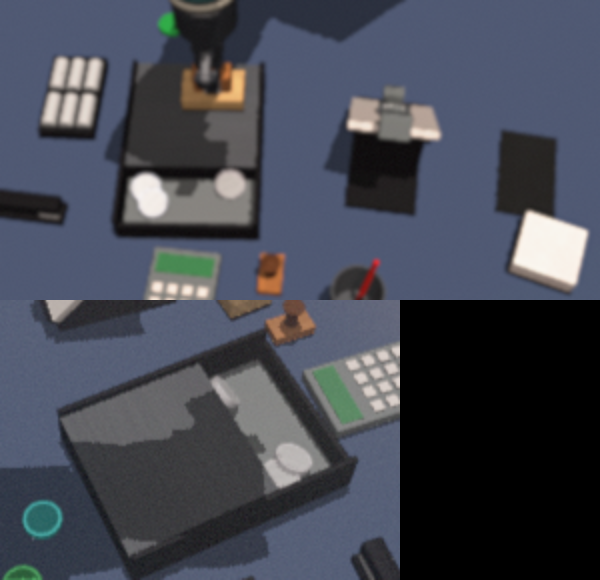

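All three coins are in the tray, at (150,190), (152,203) and (230,184) in the upper crop. The plate is clear, so the scraper goes back to its mat.

Emit:
drive_tool --offset '[[-0.031, 0.198, 0], [-0.031, 0.198, 0], [-0.031, 0.198, 0], [-0.031, 0.198, 0], [-0.031, 0.198, 0], [-0.031, 0.198, 0], [-0.031, 0.198, 0], [-0.031, 0.198, 0], [-0.031, 0.198, 0], [-0.031, 0.198, 0], [-0.031, 0.198, 0], [-0.031, 0.198, 0], [-0.031, 0.198, 0], [-0.031, 0.198, 0], [-0.031, 0.198, 0], [-0.031, 0.198, 0], [0, 0, 0], [0, 0, 0]]' --delta_rot '[[0, 0, 0.184], [0, 0, 0.184], [0, 0, 0.184], [0, 0, 0.184], [0, 0, 0.184], [0, 0, 0.184], [0, 0, 0.184], [0, 0, 0.184], [0, 0, 0.184], [0, 0, 0.184], [0, 0, 0.184], [0, 0, 0.184], [0, 0, 0.184], [0, 0, 0.184], [0, 0, 0.184], [0, 0, 0.184], [0, 0, 0], [0, 0, 0]]' --grip '[0, 0, 0, 0, 0, 0, 0, 0, 0, 0, 0, 0, 0, 0, 0, 0, 0, 0]'

```text
t: 11.63
position: [0.5289, 0.3802, 0.2908]
tcp_rot: [-3.14, -0.003, -3.138]
ft_force: [-0.1, 0.3, -2.1]
grip_width: 0.0253
finger_force: 65.0
```

Emit:
drive_tool --offset '[[0, 0, -0.2], [0, 0, -0.2], [0, 0, -0.2], [0, 0, -0.2], [0, 0, -0.2], [0, 0, -0.2], [0, 0, -0.2], [0, 0, -0.1], [0, 0, 0], [0, 0, 0]]' --delta_rot '[[0, 0, 0], [0, 0, 0], [0, 0, 0], [0, 0, 0], [0, 0, 0], [0, 0, 0], [0, 0, 0], [0, 0, 0], [0, 0, 0], [0, 0, 0]]' --grip '[0, 0, 0, 0, 0, 0, 0, 0, 0, 0]'

```text
t: 12.47
position: [0.5294, 0.3781, 0.0673]
tcp_rot: [-3.14, -0.002, -3.142]
ft_force: [0.9, -0.0, -0.8]
grip_width: 0.0254
finger_force: 65.0
```

Emit:
drive_tool --offset '[[0, 0, -0.06], [0, 0, -0.05], [0, 0, 0], [0, 0, 0], [0, 0, 0], [0, 0, 0], [0, 0, 0], [0, 0, 0], [0, 0, 0], [0, 0, 0.1], [0, 0, 0.2], [0, 0, 0.2], [0, 0, 0.2], [0, 0, 0.2], [0, 0, 0.2], [0, 0, 0.2], [0, 0, 0.2], [0, 0, 0.2]]' --delta_rot '[[0, 0, 0], [0, 0, 0], [0, 0, 0], [0, 0, 0], [0, 0, 0], [0, 0, 0], [0, 0, 0], [0, 0, 0], [0, 0, 0], [0, 0, 0], [0, 0, 0], [0, 0, 0], [0, 0, 0], [0, 0, 0], [0, 0, 0], [0, 0, 0], [0, 0, 0], [0, 0, 0]]' --grip '[0, 0, 0, 1, 1, 1, 1, 1, 1, 1, 1, 1, 1, 1, 1, 1, 1, 1]'

```text
t: 13.97
position: [0.5295, 0.3793, 0.3081]
tcp_rot: [3.141, 0.0, -3.14]
ft_force: [-0.7, 0.2, -0.2]
grip_width: 0.0851
finger_force: 0.0
```

Emit:
drive_tool --offset '[[-0.03, -0.18, 0.05], [-0.03, -0.18, 0.05], [-0.03, -0.18, 0.05], [-0.03, -0.18, 0.05], [-0.03, -0.18, 0.05], [-0.03, -0.18, 0.05], [-0.03, -0.18, 0.05], [-0.03, -0.18, 0.05], [0, 0, 0], [0, 0, 0]]' --delta_rot '[[0, 0, 0], [0, 0, 0], [0, 0, 0], [0, 0, 0], [0, 0, 0], [0, 0, 0], [0, 0, 0], [0, 0, 0], [0, 0, 0], [0, 0, 0]]' --grip '[1, 1, 1, 1, 1, 1, 1, 1, 1, 1]'

```text
t: 14.8
position: [0.4939, 0.1626, 0.367]
tcp_rot: [3.141, 0.001, 3.141]
ft_force: [0.1, -0.4, -0.8]
grip_width: 0.0855
finger_force: 0.0
```

```bash
python3 - <<'E'
from h import *
s,im=wrist('w3.png'); print(s['position'],s['tcp_rot'],s['grip_width'])
E
```

```text
[0.49388311 0.162553   0.36701165] [3.14131012e+00 1.26128219e-03 3.14131515e+00] 0.08552022505749468
```

View pics/w3.png

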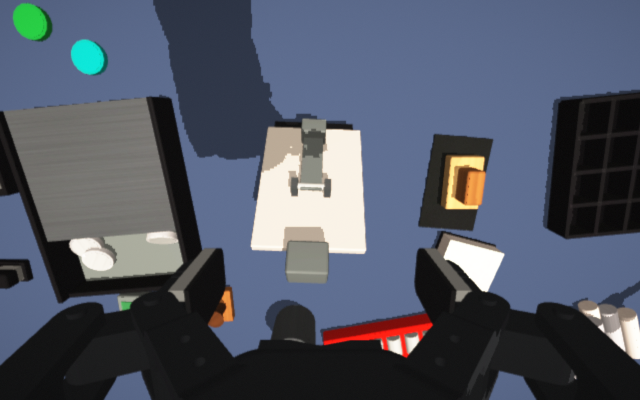

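The wrist view shows the scraper standing on its mat at (465,183). The sign's back has corners (267,128), (361,129), (365,251) and (252,247), the foot is at (314,131), the hinge at (311,186) and the head at (307,260).

```bash
cat >> h.py <<'E'
from scipy.optimize import least_squares
def spose(p,tilt=.8):  # p=x,y,z of sign_centre,yaw
    R=Ro.from_euler('z',p[3]).as_matrix()@Ro.from_euler('y',-(p[4] if len(p)>4 else tilt)).as_matrix()
    return R,np.array(p[:3])
E
python3 - <<'E'
from h import *
np.set_printoptions(precision=4,suppress=True)
W=dict(np.load('pics/w3.npz'));S=dict(np.load('pics/scene0.npz'));D=dict(np.load('pics/side0.npz'))
c=lambda u,v:(230+u/3.2,165+v/3.2); d=lambda u,v:(255+u/2.5,85+v/2.5)
obs=[(W,(267,128),(-90,-65,6)),(W,(361,129),(-90,65,6)),(W,(365,251),(90,65,6)),(W,(252,247),(90,-65,6)),
(W,(288,241),(90,-22,30)),(W,(327,241),(90,22,30)),
(S,c(398,149),(90,-65,6)),(S,c(545,162),(90,65,6)),(D,d(196,180),(90,-65,6)),(D,d(158,97),(90,65,6)),(D,d(50,207),(-90,65,6))]
for sel in (obs[:6],obs):
  for n in (4,5):
    f=lambda p:np.concatenate([np.array(proj(I,spose(p)[1]+spose(p)[0]@(np.array(q)/1e3)))-uv for I,uv,q in sel])
    r=least_squares(f,[.52,.15,.1,0,.8][:n],loss='soft_l1',f_scale=2); print(r.x,np.round(f(r.x).reshape(-1,2),1).tolist())
p=r.x;R,t=spose(p)
E
```

```text
[ 0.5181  0.1524  0.0972 -0.0305] [[0.4, -0.3], [-1.7, 1.6], [0.9, -0.4], [-1.3, 0.3], [-0.5, -1.0], [1.9, 0.2]]
[ 0.5186  0.1522  0.0933 -0.0302  0.7729] [[0.5, -1.1], [-1.9, 0.8], [-0.0, -0.5], [-0.4, 0.3], [-0.2, -0.4], [1.5, 0.8]]
[ 0.5192  0.152   0.0937 -0.0283] [[0.5, 0.5], [-2.3, 2.2], [0.3, -0.9], [-0.8, 0.1], [-0.4, -1.3], [1.6, -0.2], [-0.6, -0.4], [-0.7, 0.9], [-0.1, -0.7], [-1.0, -1.3], [0.6, -1.1]]
[ 0.5186  0.1521  0.0933 -0.0279  0.7768] [[0.4, -0.9], [-2.1, 0.8], [0.0, -0.8], [-0.4, 0.2], [-0.2, -0.6], [1.5, 0.5], [-0.7, 0.2], [-0.8, 1.6], [0.2, -0.3], [-0.7, -0.9], [-0.1, -1.2]]
```

Emit:
drive_tool --offset '[[-0.067, -0.006, -0.156], [-0.067, -0.006, -0.156], [-0.067, -0.006, -0.156], [-0.067, -0.006, -0.156], [-0.067, -0.006, -0.156], [-0.067, -0.006, -0.156], [-0.067, -0.006, -0.156], [-0.067, -0.006, -0.156], [-0.067, -0.006, -0.156], [-0.067, -0.006, -0.156], [0, 0, 0], [0, 0, 0]]' --delta_rot '[[0, -0.15, -0.06], [0, -0.15, 0], [0, -0.15, 0], [0, -0.15, 0], [0, -0.15, 0], [0, -0.15, 0], [0, -0.15, 0], [0, -0.15, 0], [0, -0.15, 0], [0, -0.15, 0], [0, 0, 0], [0, 0, 0]]' --grip '[0.75, 0.75, 0.75, 0.75, 0.75, 0.75, 0.75, 0.75, 0.75, 0.75, 0.75, 0.75]' --grip_force 25

```text
t: 15.85
position: [0.4028, 0.1564, 0.1499]
tcp_rot: [3.124, 0.68, 3.113]
ft_force: [1.4, 0.2, 1.2]
grip_width: 0.0642
finger_force: 0.0
```

```bash
cat >> h.py <<'E'
P=[.519,.152,.094,-.03]
def sw(q,p=P):
    R,t=spose(p); return t+R@(np.array(q)/1e3)
E
python3 - <<'E'
from h import *
s,im=wrist('w4.png'); R=Ro.from_euler('xyz',s['tcp_rot']).as_matrix()
print(s['position'],R[:,1],R[:,2],s['joint_pos'])
print('foot px',proj(im,sw((-69,0,34))),'target',sw((-69,0,22)))
E
```

```text
[0.40280591 0.15644277 0.1498668 ] [0.0180246  0.99974842 0.01334932] [ 0.62897793 -0.00095926 -0.77742256] [ 0.29974721 -0.1388378  -1.06207458 -0.01025953 -0.18774121  0.25825357]
foot px (np.float64(314.8307045676715), np.float64(182.3760677234842)) target [0.45517414 0.15391535 0.05982998]
```

View pics/w4.png

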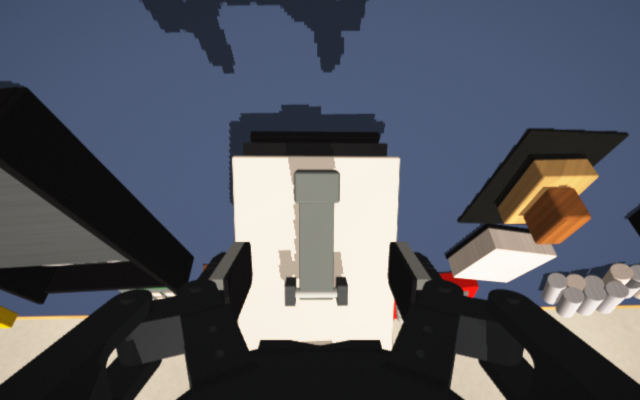

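Emit:
drive_tool --offset '[[0.05, -0.001, -0.084], [0.05, -0.001, -0.084], [0.05, -0.001, -0.084], [0.05, -0.001, -0.084], [0.05, -0.001, -0.084], [0.05, -0.001, -0.084], [0.05, 0, -0.084], [0, 0, 0], [0, 0, 0]]' --delta_rot '[[0, 0, 0], [0, 0, 0], [0, 0, 0], [0, 0, 0], [0, 0, 0], [0, 0, 0], [0, 0, 0], [0, 0, 0], [0, 0, 0]]' --grip '[0.75, 0.75, 0.75, 0.75, 0.75, 0.75, 0.75, 0.75, 0.75]'

```text
t: 16.65
position: [0.4613, 0.1564, 0.0649]
tcp_rot: [3.123, 0.684, 3.109]
ft_force: [0.2, -0.5, -0.3]
grip_width: 0.064
finger_force: 0.0
```

Emit:
drive_tool --offset '[[0, 0, 0], [0, 0, 0], [0, 0, 0], [0, 0, 0], [0, 0, 0], [0, 0, 0]]' --delta_rot '[[0, 0, 0], [0, 0, 0], [0, 0, 0], [0, 0, 0], [0, 0, 0], [0, 0, 0]]' --grip '[0, 0, 0, 0, 0, 0]' --grip_force 25

```text
t: 17.15
position: [0.4594, 0.153, 0.0658]
tcp_rot: [3.132, 0.686, 3.108]
ft_force: [-30.4, -26.3, 43.4]
grip_width: 0.0473
finger_force: 25.6
```

Emit:
drive_tool --offset '[[0, 0, 0], [0, 0, 0], [0, 0, 0], [-0.04, -0.005, 0.012], [-0.04, -0.005, 0.011], [0, 0, 0], [0, 0, 0]]' --delta_rot '[[0, 0, 0], [0, 0, 0], [0, 0, 0], [0, 0, 0], [0, 0, 0], [0, 0, 0], [0, 0, 0]]' --grip '[0.75, 0.75, 0.75, 0.75, 0.75, 0.75, 0.75]'

```text
t: 17.73
position: [0.448, 0.1559, 0.0705]
tcp_rot: [3.125, 0.68, 3.111]
ft_force: [-0.1, -0.5, 0.0]
grip_width: 0.0641
finger_force: 0.0
```

```bash
python3 - <<'E'
from h import *
s,im=wrist('w5.png'); R=Ro.from_euler('xyz',s['tcp_rot']).as_matrix()
Rs,t=spose(P); print(s['position'],s['ft_force'],s['grip_width'],'sign',Rs.T@(s['position']-t),Rs.T@R[:,2])
E
```

```text
[0.44796985 0.15590004 0.07054448] [-0.073899   -0.54957334  0.02936307] 0.06409183821969275 sign [-0.06637238  0.0017677   0.03467329] [-0.11995239  0.01564655 -0.99265634]
```

View pics/w5.png

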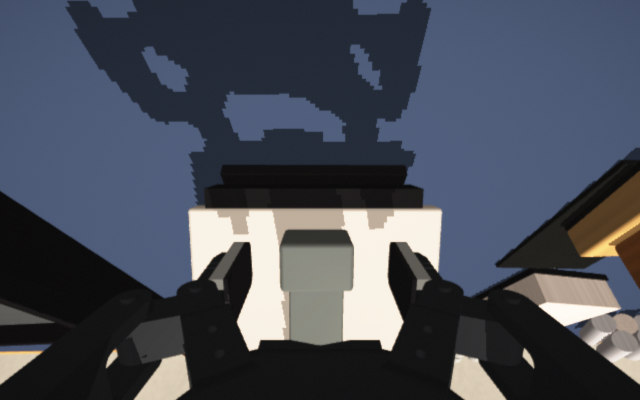

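The foot, at columns 281–353, is centred between the fingers and the sign sits still. Now I'll close gently.

Emit:
drive_tool --offset '[[0, 0, 0], [0, 0, 0], [0, 0, 0], [0, 0, 0], [0, 0, 0]]' --delta_rot '[[0, 0, 0], [0, 0, 0], [0, 0, 0], [0, 0, 0], [0, 0, 0]]' --grip '[0, 0, 0, 0, 0]' --grip_force 25

```text
t: 18.2
position: [0.448, 0.1556, 0.07]
tcp_rot: [3.126, 0.679, 3.11]
ft_force: [-1.9, 0.4, 0.9]
grip_width: 0.0316
finger_force: 30.0
```

Emit:
drive_tool --offset '[[-0.025, 0, 0.041], [-0.022, 0, 0.043], [-0.018, 0, 0.045], [-0.014, 0, 0.046], [-0.01, 0, 0.047], [-0.006, 0, 0.048], [-0.001, 0, 0.048], [0.003, 0, 0.048], [0.007, 0, 0.048], [0.011, 0, 0.047], [0, 0, 0], [0, 0, 0]]' --delta_rot '[[0, 0.174, 0], [0, 0.174, 0], [0, 0.174, 0], [0, 0.174, 0], [0, 0.174, 0], [0, 0.174, 0], [0, 0.174, 0], [0, 0.174, 0], [0, 0.174, 0], [0, 0.174, 0], [0, 0, 0], [0, 0, 0]]' --grip '[0, 0, 0, 0, 0, 0, 0, 0, 0, 0, 0, 0]'

```text
t: 19.2
position: [0.4367, 0.1556, 0.1314]
tcp_rot: [-3.134, -0.14, 3.117]
ft_force: [-18.7, -1.4, 4.4]
grip_width: 0.0313
finger_force: 27.7
```

Emit:
drive_tool --offset '[[0, 0, 0], [0, 0, 0], [0, 0, 0], [0, 0, 0], [-0.005, 0, 0.1], [0, 0, 0.2], [0, 0, 0.2], [0, 0, 0.2], [0, 0, 0.2], [0, 0, 0.2], [0, 0, 0.2], [0, 0, 0]]' --delta_rot '[[0, 0, 0], [0, 0, 0], [0, 0, 0], [0, 0, 0], [0, 0, 0], [0, 0, 0], [0, 0, 0], [0, 0, 0], [0, 0, 0], [0, 0, 0], [0, 0, 0], [0, 0, 0]]' --grip '[0.75, 0.75, 0.75, 0.75, 0.75, 0.75, 0.75, 0.75, 0.75, 0.75, 0.75, 0.75]'

```text
t: 20.2
position: [0.4405, 0.1562, 0.3326]
tcp_rot: [-3.136, -0.123, 3.118]
ft_force: [1.4, 0.6, 1.4]
grip_width: 0.0639
finger_force: 0.0
```

```bash
python3 - <<'E'
from h import *
s,im=wrist('w6.png'); print(s['position'],s['tcp_rot'])
s2,sd=snap('side'); np.savez('pics/side6.npz',**sd); b=sd['img'][100:230,240:400,::-1]
for th in (.7,.77,.85):
    f=np.array([15-84*np.cos(th)+2.5*np.sin(th),0,18+84*np.sin(th)+2.5*np.cos(th)])
    print(th,sw(f),'wrist px',proj(im,sw(f)),'side px',proj(sd,sw(f)))
c=np.zeros((325+250,640,3),np.uint8); c[:325,:400]=cv2.resize(b,(400,325)); c[325:]=im['img'][:250,:,::-1]
cv2.imwrite('pics/c6.png',c)
E
```

```text
[0.44054288 0.15616798 0.33259644] [-3.13596707 -0.12292996  3.11795602]
0.7 [0.43274709 0.15458836 0.11140257] wrist px (np.float64(318.6603741155133), np.float64(190.95345483245825)) side px (np.float64(272.1754504827141), np.float64(165.7154353939333))
0.77 [0.43253992 0.15459458 0.11728032] wrist px (np.float64(318.61390934343757), np.float64(191.39400865951765)) side px (np.float64(271.8879134474321), np.float64(164.19639405705533))
0.85 [0.43280692 0.15458657 0.12399619] wrist px (np.float64(318.5554985865896), np.float64(192.37223294833936)) side px (np.float64(271.74644735196574), np.float64(162.40051298372603))
```

View pics/c6.png

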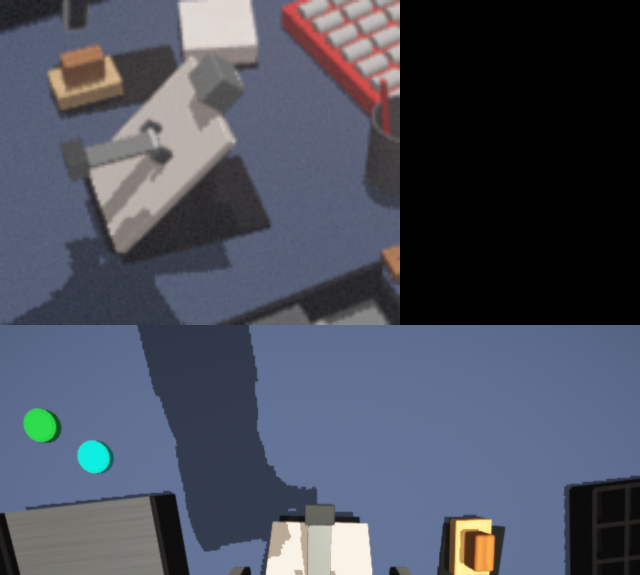

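The side crop puts the foot at (75,157), which is side pixel (270,163). That matches the prediction for 0.85 rad. Next is the head.

Emit:
drive_tool --offset '[[0.165, -0.005, 0], [0.165, -0.005, 0], [0.165, -0.005, 0], [0.165, -0.005, 0], [0.165, -0.005, 0], [0.165, -0.005, 0], [0.165, -0.005, 0], [0.165, -0.005, 0], [0, 0, -0.13], [0, 0, -0.13], [0, 0, -0.13], [0, 0, 0], [0, 0, 0]]' --delta_rot '[[0, 0.094, 0], [0, 0.094, 0], [0, 0.094, 0], [0, 0.094, 0], [0, 0.094, 0], [0, 0.094, 0], [0, 0.094, 0], [0, 0.094, 0], [0, 0, 0], [0, 0, 0], [0, 0, 0], [0, 0, 0], [0, 0, 0]]' --grip '[1, 1, 1, 1, 1, 1, 1, 1, 1, 1, 1, 1, 1]'

```text
t: 21.38
position: [0.5913, 0.1422, 0.2245]
tcp_rot: [-3.136, -0.445, 3.115]
ft_force: [-0.7, 0.3, 1.6]
grip_width: 0.0855
finger_force: 0.0
```

```bash
python3 - <<'E'
from h import *
s,im=wrist('w7.png'); R=Ro.from_euler('xyz',s['tcp_rot']).as_matrix()
print(s['position'],R[:,1],R[:,2],s['joint_pos'])
for q in ((126,-22,30),(126,22,30),(126,22,-6),(126,-22,-6),(90,-65,6),(90,65,6)): print(q,proj(im,sw(q)))
print('target',sw((116,0,13)))
E
```

```text
[0.59127975 0.14216966 0.22452557] [ 0.02378904  0.99970249 -0.00538721] [-0.4300324   0.00536809 -0.9027975 ] [0.08345796 0.7683627  0.67980224 1.92501461 0.04120905 0.09919059]
(126, -22, 30) (np.float64(290.76902818199284), np.float64(253.69326140227875))
(126, 22, 30) (np.float64(376.4826963177955), np.float64(254.30437225655686))
(126, 22, -6) (np.float64(370.1837353947584), np.float64(300.0333980588852))
(126, -22, -6) (np.float64(293.8693666064472), np.float64(299.4126525904282))
(90, -65, 6) (np.float64(231.2198851211852), np.float64(241.45447928655142))
(90, 65, 6) (np.float64(431.49664094105543), np.float64(242.83031162270763))
target [0.59046018 0.14985555 0.18627049]
```

View pics/w7.png

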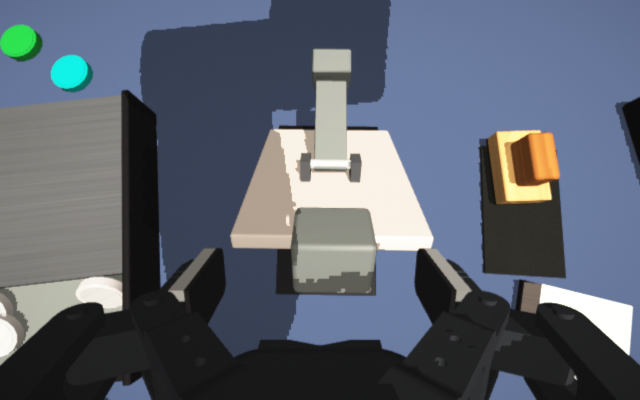

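The wrist view shows the head at columns 292–376 and rows 208–292, matching the prediction within about 2 mm. The strut is out and the scraper is on its mat. I'll shift 8 mm in y, descend and grip.

Emit:
drive_tool --offset '[[0, 0.052, 0], [0, 0, 0], [0, 0, -0.08], [0, 0, -0.09], [0, 0, -0.08], [0, 0, 0], [0, 0, 0]]' --delta_rot '[[0, 0, 0], [0, 0, 0], [0, 0, 0], [0, 0, 0], [0, 0, 0], [0, 0, 0], [0, 0, 0]]' --grip '[1, 1, 1, 1, 1, 1, 1]'

```text
t: 22.02
position: [0.5918, 0.1503, 0.1882]
tcp_rot: [-3.136, -0.442, 3.116]
ft_force: [0.2, -0.3, -0.3]
grip_width: 0.0856
finger_force: 0.0
```

Emit:
drive_tool --offset '[[0, 0, 0], [0, 0, 0], [0, 0, 0], [0, 0, 0], [0, 0, 0], [0, 0, 0]]' --delta_rot '[[0, 0, 0], [0, 0, 0], [0, 0, 0], [0, 0, 0], [0, 0, 0], [0, 0, 0]]' --grip '[0, 0, 0, 0, 0, 0]' --grip_force 90

```text
t: 22.52
position: [0.5923, 0.1499, 0.1886]
tcp_rot: [-3.136, -0.44, 3.115]
ft_force: [2.6, -0.3, 7.3]
grip_width: 0.042
finger_force: 92.3
```

Emit:
drive_tool --offset '[[0, 0, 0.06], [0, 0, 0.1], [0, 0, 0.13], [0, 0, 0.13], [0, 0, 0.13], [0, 0, 0.13], [-0.03, 0, 0.13], [-0.03, 0, 0.13], [-0.03, 0, 0.13], [-0.03, 0, 0.13], [0, 0, 0], [0, 0, 0]]' --delta_rot '[[0, 0, 0], [0, 0, 0], [0, 0, 0], [0, 0, 0], [0, 0, 0], [0, 0, 0], [0, 0, 0], [0, 0, 0], [0, 0, 0], [0, 0, 0], [0, 0, 0], [0, 0, 0]]' --grip '[0, 0, 0, 0, 0, 0, 0, 0, 0, 0, 0, 0]'

```text
t: 23.52
position: [0.5483, 0.1452, 0.3389]
tcp_rot: [3.14, -0.404, 3.116]
ft_force: [0.2, -0.2, -3.5]
grip_width: 0.0422
finger_force: 92.9
```

```bash
python3 - <<'E'
from h import *
s=bot.sense(); print(s['position'],s['tcp_rot'],s['joint_pos'],s['grip_width'],s['ft_force'],s['moment'])
E
```

```text
[0.5482605 0.1452259 0.3388864] [ 3.14001251 -0.40449381  3.11566856] [0.09206899 0.66847621 0.80561131 2.10973555 0.04791634 0.10855718] 0.04220386197991339 [ 0.17884493 -0.22093747 -3.53579308] [-0.03110133 -0.80403434  0.00677789]
```

Emit:
drive_tool --offset '[[-0.033, -0.127, 0.05], [-0.033, -0.127, 0.05], [-0.033, -0.127, 0.05], [-0.033, -0.127, 0.05], [-0.033, -0.127, 0], [-0.033, -0.127, 0], [-0.033, -0.127, 0], [-0.033, -0.127, 0], [-0.033, -0.127, 0], [-0.033, -0.127, 0], [-0.033, -0.127, 0], [-0.033, -0.127, 0], [-0.033, -0.127, 0], [-0.033, -0.127, 0], [-0.033, -0.127, 0], [-0.033, -0.127, 0], [0, 0, 0], [0, 0, 0]]' --delta_rot '[[-0.004, -0.144, 0], [-0.004, -0.144, 0], [-0.004, -0.144, 0], [-0.004, -0.144, 0], [-0.004, -0.144, 0], [-0.004, -0.144, 0], [-0.004, -0.144, 0], [-0.004, -0.144, 0], [-0.004, -0.144, 0], [-0.004, -0.144, 0], [-0.004, -0.144, 0], [-0.004, -0.144, 0], [-0.004, -0.144, 0], [-0.004, -0.144, 0], [-0.004, -0.144, 0], [-0.004, -0.144, 0], [0, 0, 0], [0, 0, 0]]' --grip '[0, 0, 0, 0, 0, 0, 0, 0, 0, 0, 0, 0, 0, 0, 0, 0, 0, 0]'

```text
t: 25.02
position: [0.4682, -0.1606, 0.3664]
tcp_rot: [3.139, 0.743, 3.11]
ft_force: [-0.5, 0.1, -3.8]
grip_width: 0.0424
finger_force: 93.6
```

Emit:
drive_tool --offset '[[0, 0, 0], [0, 0, 0], [0, 0, 0]]' --delta_rot '[[0, 0, 0.13], [0, 0, 0.13], [0, 0, 0]]' --grip '[0, 0, 0]'

```text
t: 25.27
position: [0.4699, -0.1597, 0.3674]
tcp_rot: [3.14, 0.744, -3.036]
ft_force: [0.5, 0.3, -4.7]
grip_width: 0.0423
finger_force: 93.6
```

```bash
python3 - <<'E'
from h import *
s,im=snap('side','s8.png'); np.savez('pics/side8.npz',**im); s2,sc=snap('scene','sc8.png'); np.savez('pics/scene8.npz',**sc)
R=Ro.from_euler('xyz',s['tcp_rot']).as_matrix(); print(s['position'],s['tcp_rot'],R[:,1],R[:,2],s['joint_pos'],s['grip_width'])
a=cv2.resize(im['img'][90:350,200:460,::-1],(520,520))
b=cv2.resize(sc['img'][100:300,200:340,::-1],(280,400))
c=np.zeros((520,800,3),np.uint8);c[:,:520]=a;c[:400,520:]=b;cv2.imwrite('pics/c8.png',c)
E
```

```text
[ 0.46986638 -0.15970786  0.36741439] [ 3.13983487  0.74391219 -3.03559178] [-0.10698596  0.99425969  0.00129342] [ 0.6731839   0.07339426 -0.73582384] [-0.80122172 -0.19096793 -0.44009202  0.80741794  0.56398126 -0.75584444] 0.04233091945002582
```

View pics/c8.png

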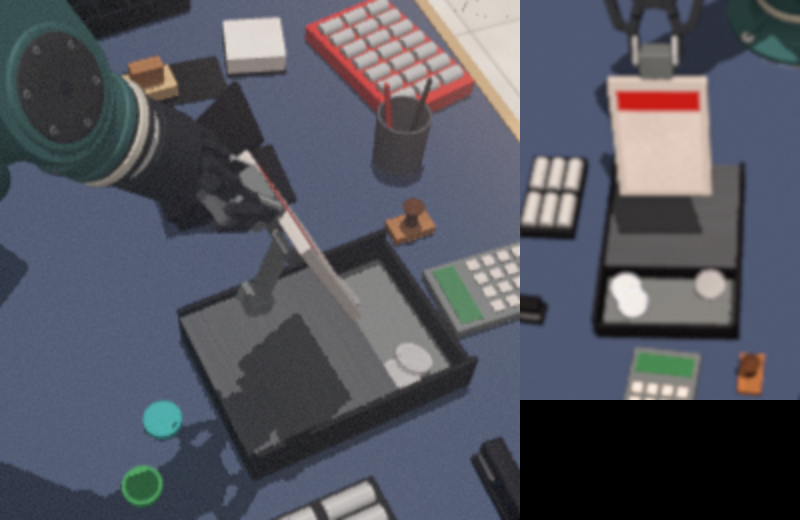

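The sign hangs upright over the plate with its face to the tray and the strut open; the coins and scraper are in place. The sign's lower corners are at scene (248.5,197) and (296,197).

```bash
python3 - <<'E'
from h import *
np.set_printoptions(precision=4,suppress=True)
S=dict(np.load('pics/scene8.npz'));D=dict(np.load('pics/side8.npz'))
a=np.array
obs=[(S,(248.5,197),(-90,-65,-6)),(S,(296,197),(-90,65,-6)),(S,(244.5,138.5),(90,-65,-6)),(S,(294,138.5),(90,65,-6)),
(D,(378.5,243.5),(-90,-65,-6)),(D,(320,165.5),(90,65,-6))]
f=lambda p:np.concatenate([a(proj(I,spose(p)[1]+spose(p)[0]@(a(q)/1e3)))-uv for I,uv,q in obs])
r=least_squares(f,[.5,-.16,.28,.1,1.99],loss='soft_l1',f_scale=2);print(r.x,np.round(f(r.x).reshape(-1,2),1).tolist())
nom=lambda t,ps:None
R=Ro.from_euler('z',.1).as_matrix()@Ro.from_euler('y',-(np.pi/2+.42)).as_matrix()
tcp=a([.4699,-.1597,.3674])
be=tcp-R@a([.2089,0,.0074]); print('pred bottom',be)
R2,t=spose(r.x); print('fit bottom',t+R2@a([-.09,0,.006]))
for b in (be,): 
  d=b-a([.5145,-.155,.05]); c,s=np.cos(.098),np.sin(.098); print('plate frame',c*d[0]+s*d[1],-s*d[0]+c*d[1],d[2])
E
```

```text
[ 0.5208 -0.15    0.2605  0.1144  2.0116] [[2.3, -0.2], [0.5, -0.4], [0.1, -0.4], [0.3, -0.5], [2.9, 2.9], [0.1, -0.4]]
pred bottom [ 0.5614 -0.1505  0.1797]
fit bottom [ 0.5535 -0.1463  0.1765]
plate frame 0.047091967687708854 -0.00012976558130314841 0.1296731477213996
```

Emit:
drive_tool --offset '[[0, 0, -0.1], [0, 0, -0.13], [0, 0, -0.13], [0, 0, -0.13], [0, 0, -0.13], [0, 0, -0.1], [0, 0, -0.06], [0, 0, 0], [0, 0, 0]]' --delta_rot '[[0, 0, 0], [0, 0, 0], [0, 0, 0], [0, 0, 0], [0, 0, 0], [0, 0, 0], [0, 0, 0], [0, 0, 0], [0, 0, 0]]' --grip '[0, 0, 0, 0, 0, 0, 0, 0, 0]'

```text
t: 26.12
position: [0.4694, -0.1589, 0.2509]
tcp_rot: [3.141, 0.746, -3.038]
ft_force: [0.4, 0.1, -3.1]
grip_width: 0.0421
finger_force: 93.6
```

Emit:
drive_tool --offset '[[0, 0, -0.015], [0, 0, -0.01], [0, 0, 0]]' --delta_rot '[[0, 0, 0], [0, 0, 0], [0, 0, 0]]' --grip '[0, 0, 0]'

```text
t: 26.37
position: [0.4694, -0.1596, 0.2474]
tcp_rot: [-3.14, 0.747, -3.037]
ft_force: [-0.1, 0.4, -2.6]
grip_width: 0.042
finger_force: 93.6
```

Emit:
drive_tool --offset '[[0, 0, -0.02], [0, 0, -0.015], [0, 0, 0]]' --delta_rot '[[0, 0, 0], [0, 0, 0], [0, 0, 0]]' --grip '[0, 0, 0]'

```text
t: 26.62
position: [0.4692, -0.1596, 0.2417]
tcp_rot: [-3.141, 0.746, -3.037]
ft_force: [0.3, -1.0, -1.6]
grip_width: 0.0422
finger_force: 93.8
```

Emit:
drive_tool --offset '[[0, 0, -0.013], [0, 0, 0]]' --delta_rot '[[0, 0, 0], [0, 0, 0]]' --grip '[0, 0]'

```text
t: 26.78
position: [0.4699, -0.1597, 0.2407]
tcp_rot: [-3.14, 0.748, -3.036]
ft_force: [1.5, 1.2, 3.3]
grip_width: 0.0421
finger_force: 94.1
```

Emit:
drive_tool --offset '[[0, 0, -0.006], [0, 0, 0], [0, 0, 0], [0, 0, 0], [0, 0, 0], [0, 0, 0], [0, 0, 0], [0, 0, 0], [-0.05, -0.005, 0.054], [-0.1, -0.01, 0.108], [-0.1, -0.01, 0.108], [-0.1, -0.01, 0.108], [-0.1, -0.01, 0.108], [0, 0, 0.1], [0, 0, 0.1], [0, 0, 0], [0, 0, 0]]' --delta_rot '[[0, 0, 0], [0, 0, 0], [0, 0, 0], [0, 0, 0], [0, 0, 0], [0, 0, 0], [0, 0, 0], [0, 0, 0], [0, 0, 0], [0, 0, 0], [0, 0, 0], [0, 0, 0], [0, 0, 0], [0, 0, 0], [0, 0, 0], [0, 0, 0], [0, 0, 0]]' --grip '[0, 0, 0.6, 0.8, 1, 1, 1, 1, 1, 1, 1, 1, 1, 1, 1, 1, 1]'

```text
t: 28.2
position: [0.4018, -0.1666, 0.3421]
tcp_rot: [-3.14, 0.747, -3.037]
ft_force: [-0.6, -0.3, -0.4]
grip_width: 0.0853
finger_force: 0.0
```

```bash
python3 - <<'E'
from h import *
s,im=snap('side'); s2,sc=snap('scene'); print(s['position'],s['ft_force'],s['t'])
a=cv2.resize(im['img'][60:320,200:460,::-1],(520,520))
b=cv2.resize(sc['img'][130:290,200:480,::-1],(280,160)); c=np.zeros((520,800,3),np.uint8);c[:,:520]=a;c[:160,520:]=b
c[160:510,520:]=cv2.resize(sc['img'][130:270,220:332,::-1],(280,350)); cv2.imwrite('pics/c9.png',c)
E
```

```text
[ 0.40178618 -0.16656797  0.342097  ] [-0.55369287 -0.27790659 -0.44242098] 28.2
```

View pics/c9.png

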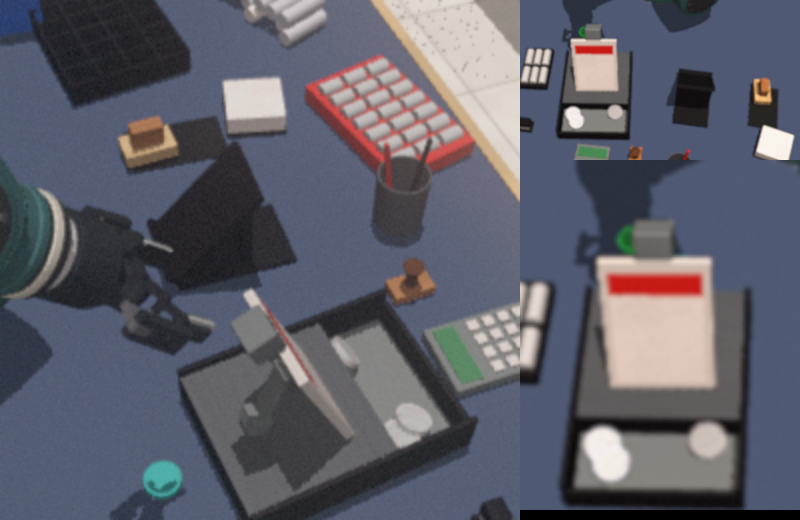

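The sign stands on the plate facing the tray, with its lower edge at about (345,435) in the side crop, and the coins are in the tray. The scraper now sits near the end of its mat at (148,140), so it seems to have been knocked aside. I've used all the picture views, so I'll measure it numerically from above.

Emit:
drive_tool --offset '[[0, 0.1, 0.1], [0.04, 0.22, 0], [0.04, 0.22, 0], [0.04, 0.22, 0], [0.04, 0.22, 0], [0.04, 0.22, 0], [0.04, 0.22, 0], [0.04, 0.22, 0], [0.04, 0.22, 0], [0.04, 0.22, 0], [0.04, 0.22, 0], [0.04, 0.22, 0], [0.04, 0.22, 0], [0.04, 0.22, 0], [0.04, 0.22, 0], [0.04, 0.22, 0], [0.04, 0.22, 0], [0, 0, 0], [0, 0, 0]]' --delta_rot '[[0, 0, 0], [-0.01, 0.093, 0], [-0.01, 0.093, 0], [-0.01, 0.093, 0], [-0.01, 0.093, 0], [-0.01, 0.093, 0], [-0.01, 0.093, 0], [-0.01, 0.093, 0], [-0.01, 0.093, 0], [-0.01, 0.093, 0], [-0.01, 0.093, 0], [-0.01, 0.093, 0], [-0.01, 0.093, 0], [-0.01, 0.093, 0], [-0.01, 0.093, 0], [-0.01, 0.093, 0], [-0.01, 0.093, 0], [0, 0, 0], [0, 0, 0]]' --grip '[1, 1, 1, 1, 1, 1, 1, 1, 1, 1, 1, 1, 1, 1, 1, 1, 1, 1, 1]'

```text
t: 29.88
position: [0.4915, 0.3342, 0.3531]
tcp_rot: [3.14, 0.051, -3.036]
ft_force: [0.7, -0.3, -0.3]
grip_width: 0.0857
finger_force: 0.0
```

```bash
cat > seg.py <<'E'
from h import *
np.set_printoptions(precision=4,suppress=True)
s,im=wrist('w10.png'); print(s['position'],s['tcp_rot'])
def seg(im,lab):
    hsv=cv2.cvtColor(im['img'],cv2.COLOR_RGB2HSV)
    u0,v0=proj(im,[.53,.378,.03]); print(lab,'nominal px',u0,v0)
    m=((hsv[...,0]<26)&(hsv[...,1]>110)&(hsv[...,2]>90)).astype(np.uint8)
    n,L,st,ce=cv2.connectedComponentsWithStats(m)
    for i in range(1,n):
        if st[i,4]>60 and abs(ce[i]-(u0,v0)).max()<130:
            cnt=max(cv2.findContours((L==i).astype(np.uint8),0,2)[0],key=cv2.contourArea)
            box=cv2.boxPoints(cv2.minAreaRect(cnt)); W=np.array([onz(im,*b,.03)[:2] for b in box])
            print(st[i],ce[i],'world@.03',onz(im,*ce[i],.04)[:2],'\n',W)
seg(im,'wrist'); seg(dict(np.load('pics/w3.npz')),'w3 ref')
E
python3 seg.py
```

```text
[0.4915 0.3342 0.3531] [ 3.1396  0.0512 -3.0359]
wrist nominal px 345.91122315738926 178.07055898445932
[322 121  40  58 125] [331.968 142.704] world@.03 [0.4799 0.3512] 
 [[0.5203 0.3155]
 [0.4367 0.35  ]
 [0.4515 0.3886]
 [0.5373 0.3558]]
[329 132  28  43 959] [342.3681 152.4348] world@.03 [0.4917 0.3671] 
 [[0.5242 0.3509]
 [0.4655 0.3494]
 [0.4649 0.3846]
 [0.5237 0.3876]]
[346 133  18  49  65] [358.5231 160.0615] world@.03 [0.4999 0.391 ] 
 [[0.5329 0.3785]
 [0.4633 0.3931]
 [0.4666 0.4069]
 [0.5365 0.3929]]
w3 ref nominal px 462.7657034057786 182.78440333421872
[ 442  155   44   55 1422] [464.8397 182.3882] world@.03 [0.5272 0.3764] 
 [[0.5705 0.3502]
 [0.4845 0.3488]
 [0.4897 0.4081]
 [0.5762 0.4125]]
```

```bash
python3 - <<'E'
from h import *
im=dict(np.load('pics/w10.npz')); c,s=np.cos(-.06),np.sin(-.06)
for u,v,z in ((343,151,.03),(342.4,153,.064)):
    p=onz(im,u,v,z); d=p[:2]-(.5376,.3776); print(p,'mat',c*d[0]+s*d[1],-s*d[0]+c*d[1])
E
```

```text
[0.49124109 0.36867492 0.03      ] mat -0.045740309260665524 -0.011688890813927433
[0.48844668 0.36508106 0.064     ] mat -0.048314188980321186 -0.01544384098286638
```

The scraper's centre is still about 22 mm inside the allowed range on the mat and nothing is touched, so I'm handing in.

```bash
python3 -c "
from station import bot
print(bot.job_done())"
```

```text
the job is handed in; nothing more can be done
None
```

I handed the job in at about 30 s of the 200 s limit, but the hand-in returned no verdict. By my measurements the three coins are in the catch tray. The scraper stands on its mat; it was knocked about 4 cm aside after I placed it, but its centre is still about 22 mm within limits. The sign stands on its unfolded kickstand in the middle of the plate, facing the tray.

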